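# Dock a scale's battery pack contacts down and lock it in

### The arm

A 6-joint arm with a two-finger parallel gripper is mounted at the origin on a cart in front of the work surface, level with it; the furniture and walls round the work are solid. World frame = base frame: x ahead of the robot, y to its left, z up, the work surface at z = 0. Lengths are in mm, angles in degrees, forces in N, time in s.
With the tool pointing down it reaches from about 350 to 850 mm from the base axis. Payload 8.1 kg.
Tool frame: the origin (TCP) lies midway between the tips of the shut fingers; the grasp point (between the pads) lies 19 mm behind it; z points along the fingers, y is the direction in which the jaws open and shut (so a half turn about z gives the same grasp; the last joint's range is limited). The gripper opens to 93 mm and grips with 3 to 60 N. Pads are 15 mm wide; open, the fingers measure 128 mm over their backs; the gripper's body (75 mm by 188 mm) begins 65 mm behind the grasp point.
Start: joints at [-79.492, 7.471, 85.268, -0, 87.261, -4.893], TCP at [159.365, -578.453, 218.635] pointing down, gripper open.
Joint ranges: [-169.43, 169.43], [-51.17, 129.36], [1.28, 143.12], [-76.62, 256.62], [0, 156.53], [-152.29, 152.29]. Speed limits (degrees/s): [136.94, 136.94, 159.86, 180, 180, 180].

### API

Orientations are given as a 3x3 rotation matrix whose columns are the frame's x, y, z axes.
In Python, from rig import r, planner, imaging, spotter gives the robot as it stands. The module is installed in compiled form; this text tells all that it offers. Calls block until the motion is done:
- r.movep(position, orientation): joint-space move of the TCP to a pose.
- r.line_to(position, ori=None, rate=150): straight line of the TCP; ori=None keeps the orientation; rate is the mean speed in mm/s.
- r.goto_joints(angles): joint-space move.
- r.grip(opening, force=None): finger opening in mm; force is the grip in N (None keeps the last); returns when the fingers have stopped.
- r.wait(seconds).
- planner.solve_ik(position, orientation): joint angles nearest the present ones, or None.
- imaging.camera(name): name is "scene" or "top" or "wrist"; returns a dict with "pixels" (420x560x3 uint8, red, green, blue), "mtx" (3x3 intrinsics, pixels), "cam_to_world" (4x4, takes a point from camera to world coordinates). Camera axes: x right, y down, z forward; pixel columns grow to the right and rows downward; lengths in mm; the calibration is good to about 2 mm. A picture is of the moment at which its call begins. There is no depth.
A pose or a line that the arm cannot do raises r.MotionError and nothing moves.
- r.finish_job(): hands the job in, once; it reports no verdict.
Trained networks look in a picture, given as the dict that the camera call returned (one of the last four; its "shot" number tells which), for a name from the list of things; names that differ only in an ending like _2 or _b are one class to them, and where a whole thing is asked for, a point or a joint stands for the part that bears it (a point fixed in the world has none). Each returns a list of dicts, best first, with "confidence" (0 to 1); they miss things now and then, are a little off and sometimes report something else, mostly with a low value. They report only what shows in the picture. A call takes as long as a camera call.
- spotter.masks_of(picture, label): "pixels" (420x560 bool, what is visible of it) and "at" ([column, row] in pixels, amid what is visible of it).
- spotter.landmark_of(picture, label): "at" ([column, row] in pixels: a listed point, or the origin of a listed thing).
Readings, each from a call of its own:
- r.current_clock(): time.
- r.current_q(): joint angles.
- r.current_joint_vel(): joint speeds.
- r.current_tau(): joint torques, N m.
- r.current_position(): TCP position.
- r.current_eef_rot(): TCP orientation.
- r.current_contact_force(): force on the tool from outside, world axes, zero at the start.
- r.current_ft_torque(): the same for the moment, N m.
- r.current_opening(): finger opening in mm.
Only numpy, scipy, OpenCV 4.12 (cv2) and the standard library are available. Lean on these libraries where they do the work, as an engineer would, in place of code of your own. Each camera call takes 0.05 s, during which the arm holds its last target. There are 200 camera calls.

### The job

Put the battery pack that stands on end on the bench on charge: lay it into the bay of the charging dock with its contact face (brass strips) down and its stepped shoulder end towards the slide lock, fully home, then push the slide lock all the way forward over the shoulder to its end stop. Do not drop the pack or let it fall over, and leave the other things on the bench where they are.

Things in the scene. Friction and masses are not known exactly. Their poses are not given: they have to be found in the camera images.
- battery_pack: Black battery pack (mm): 116 long, 56 wide, 50 thick, 0.45 kg, standing on end at first. x: along it to the shoulder end; y: across; z: out of its panelled face (contact face looks to -z). Origin on the contact face, mid-length, mid-width. Body x -58..58, y -28..28, z 16..50. It stands on the end x = -58, so x points up and the origin is 58 above the bench.
- pack_toe (a point): On the pack, at (58, 0, 38) in its frame: outer upper edge of the shoulder, a step at the end x 36..58 where the body is only z 16..38; the lock's bolt goes over it.
- pack_contacts (a point): On the pack, at (-28, 0, 0): middle of the four brass contact strips on the contact block, which stands 16 out of the body's underside: x -58..24, y -20..20, z 0..16, flush with the body at the end x = -58.
- pack_centre (a point): On the pack, at (0, 0, 33): middle of the body between the ribbed finger grips on its two flanks (y = -28 and 28).
- charging_dock: Grey charging dock screwed to the bench, 198 x 92 on plan. Origin on the bench under the bay's centre; x from the bay to the slide lock, z up. Bay 120 x 60 inside (2 clear round the pack), walls 8 thick, 58 high, tops rounded; lock-side wall 50 high. Both long walls are open at x -25..25 for fingers, down to 10 above the bench. Lock housing x 67..124, 62 high.
- bay_floor (a point): In the dock, at (0, 0, 12): where the origin of a pack that is home lies, its x along the dock's x, z up. The pack's body then rests on ledges 28 high, the contact block hangs in a well between them (x -60..29, 46 wide, floor 10 high), and the panelled face is 62 high.
- slide_lock (a joint): Travel of the slide lock in m: 0 fully back (open), 0.036 at its end stop (locked); grows along the dock's -x, towards the bay. Bolt 38 wide, 6 thick, underside 52 high, front edge at dock x = 76 open, 40 locked: 2 clear over the shoulder of a pack that is home, it runs against one that is not. Stays where left, slides with about 3 N.
- lock_grip (a point): On the slide lock: middle of its ribbed grip block, 20 along the dock's x, 30 across, 62 to 82 above the bench (rail lips beside it are 62 high). This point is 72 above the bench, at dock x = 96 when open, 60 when locked.
- multimeter: Bystander: hand multimeter lying on its back, 150 x 74 x 48, at the far left.
- levelling_foot: Bystander: levelling foot standing on its 70 mm disc, 67 high, near the robot.
- load_cell_bar: Bystander: square metal load cell bar, 130 x 33 x 33, lying behind the battery pack at the left.
- threadlock_bottle: Bystander: small red bottle, 128 high, standing behind the block of tools.
- tape_roll: Bystander: roll of masking tape lying flat, 100 across, 24 high.
- parts_bin: Bystander: small open bin with nuts, 114 x 70 x 50, at the far right.
- screwdriver: Bystander: screwdriver lying near the robot, 182 long.
- side_cutters: Bystander: side cutters lying flat near the robot, 144 long.

How it is judged (in metres and radians):
On the way:
1. the pack lies home in the bay, contact face down, shoulder towards the lock, with the lock still back (x of battery_pack in the frame of charging_dock between -0.004 and 0.004 m and y of battery_pack in the frame of charging_dock between -0.004 and 0.004 m and z of battery_pack in the frame of charging_dock between 0.009 and 0.0145 m and angle between battery_pack's own z axis and vertical below 0.06 rad and x of pack_toe in the frame of charging_dock above 0.05 m and value of joint slide_lock below 0.016 m), for 0.2 s.
At the end, for the whole second after the job is handed in: The battery pack lies in the bay contact face down, shoulder towards the lock, within 4 mm of centre and 2.5 mm of its full depth, level within 0.06 rad, at rest, and the slide lock is at least 33.5 mm of its 36 mm forward (x of battery_pack in the frame of charging_dock between -0.004 and 0.004 m and y of battery_pack in the frame of charging_dock between -0.004 and 0.004 m and z of battery_pack in the frame of charging_dock between 0.009 and 0.0145 m and angle between battery_pack's own z axis and vertical below 0.06 rad and x of pack_toe in the frame of charging_dock above 0.05 m and value of joint slide_lock above 0.0335 m and linear speed of battery_pack below 0.02 m/s and angular speed of battery_pack below 0.1 rad/s); the robot touches nothing.
It fails at once if the pack is dropped or falls over (it spins faster than 7 rad/s or moves faster than 1.5 m/s) (angular speed of battery_pack above 7 rad/s or linear speed of battery_pack above 1.5 m/s).
It fails at once if another thing on the bench is moved more than 30 mm (distance of any of multimeter, levelling_foot, load_cell_bar, threadlock_bottle, tape_roll, parts_bin, screwdriver, side_cutters from where it was at the start of the episode above 0.03 m).
It also fails if it takes over 61 s, if anything falls off the work surface, if the arm or the gripper's body presses on something with over 40 N, if the wrist force passes 120 N, or if a joint passes its speed limit or range.

## Working session

There is one attempt and no reset: what is moved stays moved. The work goes in short steps, each a Python script; the robot and the scene stay as the last script left them, time stands still between calls to the robot, and variables do not carry over. Pictures are saved under pics/ and viewed, about 8 in all and at most 12, crops included, and the job is handed in when it is done.

```bash
mkdir -p pics; ls; cat > h.py <<'E'
import numpy as np, cv2
from rig import r, planner, imaging, spotter
def ray(p,uv):
    T=np.array(p["cam_to_world"]);K=np.array(p["mtx"])
    d=T[:3,:3]@np.linalg.solve(K,[uv[0],uv[1],1.]);return T[:3,3],d/np.linalg.norm(d)
def atz(p,uv,z):
    o,d=ray(p,uv);return o+d*(z-o[2])/d[2]
def tri(*pairs):
    A=np.zeros((3,3));b=np.zeros(3)
    for p,uv in pairs:
        o,d=ray(p,uv);M=np.eye(3)-np.outer(d,d);A+=M;b+=M@o
    x=np.linalg.solve(A,b)
    return x,[np.linalg.norm((np.eye(3)-np.outer(d,d))@(x-o)) for o,d in (ray(p,u) for p,u in pairs)]
def save(p,name): cv2.imwrite("pics/"+name,np.array(p["pixels"])[:,:,::-1])
def proj(p,X):
    T=np.linalg.inv(np.array(p["cam_to_world"]));c=T[:3,:3]@np.asarray(X,float)+T[:3,3];u=np.array(p["mtx"])@c;return u[:2]/u[2]
E
python3 - <<'E'
from h import *
np.set_printoptions(precision=1,suppress=True)
S=imaging.camera("scene");T=imaging.camera("top")
im=np.vstack([np.array(S["pixels"]),np.array(T["pixels"])])[:,:,::-1]
cv2.imwrite("pics/s.png",np.array(S["pixels"])[:,:,::-1]);cv2.imwrite("pics/t.png",np.array(T["pixels"])[:,:,::-1])
for n in ["battery_pack","pack_toe","pack_contacts","pack_centre","charging_dock","bay_floor","lock_grip"]:
    a=spotter.landmark_of(S,n);b=spotter.landmark_of(T,n)
    print(n,[(x["at"],round(x["confidence"],2)) for x in a[:2]],[(x["at"],round(x["confidence"],2)) for x in b[:2]])
    if a and b: print("   ",*tri((S,a[0]["at"]),(T,b[0]["at"])))
for p in(S,T): print(np.array(p["cam_to_world"]),np.array(p["mtx"])[0,0])
print(r.current_clock(), r.current_eef_rot())
E
```

```text
pics
battery_pack [([212.2, 253.2], 0.56), ([329.7, 245.9], 0.43)] [([203.1, 198.3], 0.54), ([248.8, 239.3], 0.18)]
    [538.7 244.6  53.3] [np.float64(0.9863198702040396), np.float64(0.9863198702041374)]
pack_toe [([205.9, 238.8], 0.82)] [([195.0, 197.8], 0.52)]
    [534.1 266.4 112.4] [np.float64(1.1261915482519622), np.float64(1.1261915482521077)]
pack_contacts [([210.6, 259.0], 0.87)] [([202.7, 199.4], 0.66)]
    [537.9 249.6  36.9] [np.float64(1.14234253771257), np.float64(1.1423425377125087)]
pack_centre [([209.6, 253.4], 0.66)] [([195.7, 202.3], 0.77)]
    [521.4 268.9  73.6] [np.float64(1.4748738682463767), np.float64(1.474873868246505)]
charging_dock [([333.2, 217.5], 0.77), ([335.4, 211.8], 0.53)] [([335.3, 220.5], 0.9)]
    [ 462.4 -255.4  -27.7] [np.float64(4.336676352237732), np.float64(4.336676352237785)]
bay_floor [([335.4, 211.4], 0.93)] [([333.4, 224.4], 0.63)]
    [ 446.7 -242.9    7.8] [np.float64(6.009120286021258), np.float64(6.009120286021221)]
lock_grip [([345.7, 186.8], 0.59)] []
[[  -0.8   -0.3    0.5 -199.4]
 [  -0.6    0.4   -0.7  876.4]
 [   0.    -0.9   -0.5  728.5]
 [   0.     0.     0.     1. ]] 430.86885631236936
[[  -0.    -1.     0.1  319.7]
 [  -1.     0.    -0.    -9.5]
 [   0.    -0.1   -1.  2057.7]
 [   0.     0.     0.     1. ]] 538.8094552293138
0.8 [[ 1.   0.3  0. ]
 [ 0.3 -1.   0. ]
 [ 0.  -0.  -1. ]]
```

View pics/s.png

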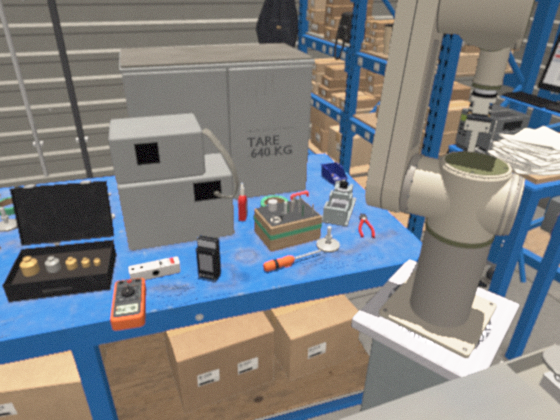

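View pics/t.png

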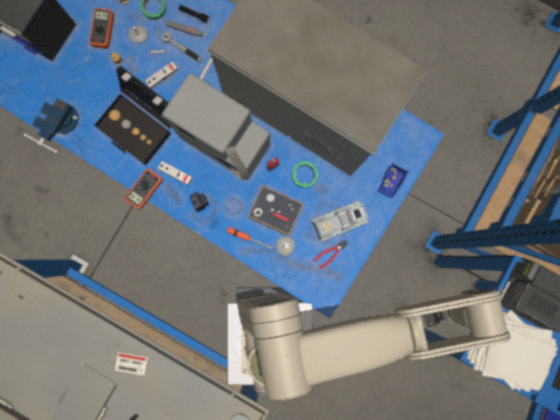

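```bash
python3 - <<'E'
from h import *
np.set_printoptions(precision=0,suppress=True)
S=imaging.camera("scene");T=imaging.camera("top")
for n in ["levelling_foot","load_cell_bar","threadlock_bottle","multimeter","screwdriver","side_cutters","parts_bin"]:
    b=spotter.landmark_of(T,n); print(n,[(atz(T,x["at"],20),round(x["confidence"],2)) for x in b[:1]])
for n,uv in dict(eqA=(233,176),eqB=(190,155),eqC=(270,145),eqD=(165,105),tool=(250,215),tool2=(275,235),docklock=(360,213),dockend=(318,230)).items():
    print(n,atz(T,uv,0),atz(T,uv,250))
for n,uv in dict(eqtop=(205,118),low_r=(228,165),lowbase=(235,232)).items():
    o,d=ray(S,uv)
    for y in (50,150): t=(y-o[1])/d[1];print(n,o+t*d)
for z in (30,60):
  for m,p in(("top",T),("sc",S)):
    a=spotter.masks_of(p,"charging_dock")[0]; ys,xs=np.nonzero(a["pixels"]);print(m,a["confidence"],atz(p,a["at"],z), cv2.minAreaRect(np.c_[xs,ys].astype(np.float32)))
for n in ["lock_grip","slide_lock"]:
  print([(atz(p,x["at"],72),x["confidence"]) for p in(S,T) for x in spotter.masks_of(p,n)])
for P,R in (((450,-243,330),None),((420,0,400),None),((480,230,350),None)):
  for a in (0,45,90,135):
    c,s=np.cos(np.radians(a)),np.sin(np.radians(a));print(P,a,planner.solve_ik(P,np.array([[c,s,0],[s,-c,0],[0,0,-1]])))
W=imaging.camera("wrist");M=np.array(W["cam_to_world"]);R=np.array(r.current_eef_rot());print(R.T@(M[:3,3]-r.current_position()),R.T@M[:3,:3],W["mtx"])
E
```

```text
levelling_foot [(array([354., -57.,  20.]), 0.68)]
load_cell_bar [(array([638., 355.,  20.]), 0.61)]
threadlock_bottle [(array([664., -35.,  20.]), 0.47)]
multimeter [(array([584., 479.,  20.]), 0.84)]
screwdriver [(array([393.,  80.,  20.]), 0.74)]
side_cutters [(array([ 350., -246.,   20.]), 0.74)]
parts_bin [(array([ 597., -466.,   20.]), 0.8)]
eqA [631. 137.   0.] [593. 119. 250.]
eqB [714. 304.   0.] [666. 266. 250.]
eqC [752.  -6.   0.] [699.  -6. 250.]
eqD [912. 403.   0.] [840. 353. 250.]
tool [480.  72.   0.] [460.  62. 250.]
tool2 [403. -23.   0.] [393. -22. 250.]
docklock [ 485. -349.    0.] [ 465. -308.  250.]
dockend [ 421. -188.    0.] [ 409. -166.  250.]
eqtop [752.  50. 337.]
eqtop [637. 150. 385.]
low_r [664.  50. 212.]
low_r [559. 150. 275.]
lowbase [645.  50. -17.]
lowbase [543. 150.  74.]
top 0.68 [ 462. -272.   30.] ((339.66143798828125, 220.64010620117188), (23.61022186279297, 52.22288513183594), 67.52056884765625)
sc 0.96 [ 441. -242.   30.] ((339.4499816894531, 203.1500244140625), (28.144271850585938, 46.16925811767578), 18.434947967529297)
top 0.68 [ 460. -26
[... 458 characters left out ...]
.  89.  -0.  99.  56.]
(450, -243, 330) 45 [-34.  -7.  89.  -0.  99.  11.]
(450, -243, 330) 90 [-34.  -7.  89.  -0.  99. -34.]
(450, -243, 330) 135 [-34.  -7.  89.  -0.  99. -79.]
(420, 0, 400) 0 [ -7. -20.  92.  -0. 108.  83.]
(420, 0, 400) 45 [ -7. -20.  92.  -0. 108.  38.]
(420, 0, 400) 90 [ -7. -20.  92.  -0. 108.  -7.]
(420, 0, 400) 135 [ -7. -20.  92.  -0. 108. -52.]
(480, 230, 350) 0 [ 20.  -4.  83.  -0. 101. 110.]
(480, 230, 350) 45 [ 20.  -4.  83.  -0. 101.  65.]
(480, 230, 350) 90 [ 20.  -4.  83.  -0. 101.  20.]
(480, 230, 350) 135 [ 20.  -4.  83.  -0. 101. -25.]
[  67.    0. -166.] [[-0. -1. -0.]
 [ 1. -0.  0.]
 [-0. -0.  1.]] [[330.   0. 277.]
 [  0. 330. 211.]
 [  0.   0.   1.]]
```

```bash
cat >> h.py <<'E'
def down(a):
    c,s=np.cos(np.radians(a)),np.sin(np.radians(a));return np.array([[c,s,0],[s,-c,0],[0,0,-1.]])
E
python3 - <<'E'
from h import *
np.set_printoptions(precision=1,suppress=True)
R=down(112)
def go(cam,z): 
    p=np.r_[np.array(cam)-67*R[:2,0],z]; r.movep(p,R)
vs=[]
for i,(c,z) in enumerate([((430,-200),220),((500,-320),220)]):
    go(c,z);p=imaging.camera("wrist");save(p,f"d{i}.png");d={}
    for n in ["charging_dock","bay_floor","lock_grip","slide_lock"]:
        l=spotter.landmark_of(p,n); d[n]=l[0]["at"] if l else None; print(i,n,[(x["at"],round(x["confidence"],2)) for x in l[:2]])
    vs.append((p,d))
for n in vs[0][1]:
    if all(v[1][n] is not None for v in vs): print(n,*tri(*[(v[0],v[1][n]) for v in vs]))
np.save("d.npy",np.array([v[0]["cam_to_world"] for v in vs]))
a=np.hstack([cv2.imread("pics/d0.png"),cv2.imread("pics/d1.png")]);print(r.current_clock())
E
```

```text
0 charging_dock [([279.8, 169.6], 0.85)]
0 bay_floor [([280.2, 170.9], 0.96)]
0 lock_grip [([281.3, 265.9], 0.78)]Traceback (most recent call last):
  File "<stdin>", line 10, in <module>
ValueError: it knows: battery_pack, bay_floor, charging_dock, levelling_foot, load_cell_bar, lock_grip, multimeter, pack_centre, pack_contacts, pack_toe, parts_bin, screwdriver, side_cutters, tape_roll, threadloc
```

View pics/d0.png

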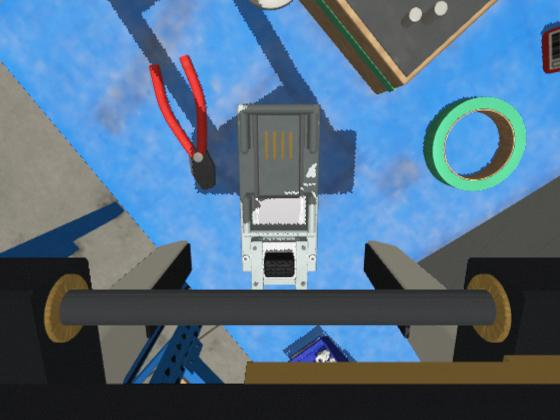

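```bash
python3 - <<'E'
from h import *
import pickle
np.set_printoptions(precision=1,suppress=True)
R=down(112);vs=[]
for i,(c,z) in enumerate([((430,-200),220),((470,-300),200),((480,-300),280)]):
    r.movep(np.r_[np.array(c)-67*R[:2,0],z],R);p=imaging.camera("wrist");save(p,f"d{i}.png");d={}
    for n in ["charging_dock","bay_floor","lock_grip"]:
        l=spotter.landmark_of(p,n); d[n]=l[0]["at"] if l else None; print(i,n,[(x["at"],round(x["confidence"],2)) for x in l[:2]])
    vs.append((p,d))
for n in vs[0][1]:
    q=[(v[0],v[1][n]) for v in vs if v[1][n] is not None]
    if len(q)>1: print(n,*tri(*q))
    h={"charging_dock":0,"bay_floor":12,"lock_grip":72}[n];print([atz(*x,h) for x in q])
pickle.dump([{k:np.array(v[0][k]) for k in("pixels","mtx","cam_to_world")} for v in vs],open("d.pkl","wb"))
print(r.current_clock())
E
```

```text
0 charging_dock [([279.1, 170.0], 0.86)]
0 bay_floor [([278.1, 171.5], 0.71)]
0 lock_grip [([278.4, 264.6], 0.58), ([327.3, 368.4], 0.15)]
1 charging_dock [([280.8, 69.6], 0.69)]
1 bay_floor [([281.1, 67.6], 0.98)]
1 lock_grip [([280.3, 159.9], 0.66)]
2 charging_dock [([273.2, 71.3], 0.65)]
2 bay_floor [([271.7, 75.0], 0.62)]
2 lock_grip [([268.9, 148.6], 0.88)]
charging_dock [ 451.5 -241.9    4.2] [np.float64(1.457533077486012), np.float64(2.8444393167341406), np.float64(3.592204549631528)]
[array([ 450.5, -243.1,    0. ]), array([ 451.9, -244.1,    0. ]), array([ 451.9, -237.7,    0. ])]
bay_floor [ 451.2 -243.7    7. ] [np.float64(1.6845593151000893), np.float64(0.6856598346819024), np.float64(1.022666078738393)]
[array([ 449.4, -243.8,   12. ]), array([ 452.1, -244.1,   12. ]), array([ 452.5, -244.1,   12. ])]
lock_grip [ 482.4 -324.3   73.3] [np.float64(0.34096227207650087), np.float64(0.6208618216463819), np.float64(0.3016052329819653)]
[array([ 482.3, -324.9,   72. ]), array([ 483., -324.,   72.]), array([ 482.2, -324.6,   72. ])]
5.275
```

View pics/d1.png

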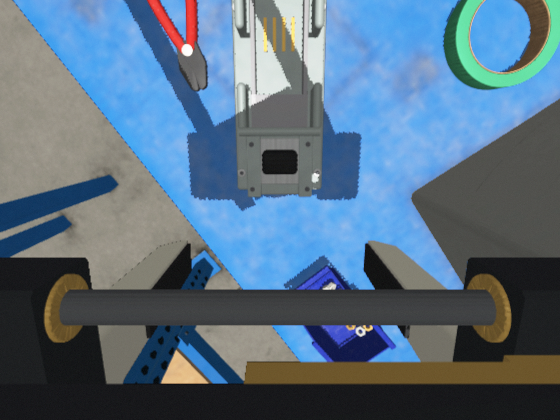

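```bash
python3 - <<'E'
from h import *
import pickle
np.set_printoptions(precision=1,suppress=True)
V=pickle.load(open("d.pkl","rb"))
a=(V[0],(279,104));print("bay end",atz(*a,58));print("housing end",atz(V[1],(280,196),62), atz(V[1],(280,196),0))
big=[]
for v,(y0,y1) in ((V[0],(90,300)),(V[1],(0,210))):
    big.append(cv2.resize(v["pixels"][y0:y1,220:340,::-1],None,fx=3.3,fy=2.8,interpolation=cv2.INTER_CUBIC))
o=np.array([450.5,-243.8]);th=np.radians(-68.2)
X=np.array([np.cos(th),np.sin(th)]);Y=np.array([-X[1],X[0]])
def W(x,y,z): return np.r_[o+x*X+y*Y,z]
for k,(v,y0) in enumerate(((V[0],90),(V[1],0))):
    im=big[k]
    for pts,col in (([(-68,-46,58),(-68,46,58)],(0,0,255)),([(-60,-30,58),(-60,30,58),(60,30,50),(60,-30,50),(-60,-30,58)],(0,255,255)),([(-68,-38,58),(67,-38,58)],(255,0,255)),([(-68,38,58),(67,38,58)],(255,0,255)),([(67,-46,62),(124,-46,62),(124,46,62),(67,46,62),(67,-46,62)],(0,255,0)),([(86,-15,82),(106,-15,82),(106,15,82),(86,15,82),(86,-15,82)],(255,255,0))):
        q=np.array([(proj(v,W(*p))-[220,y0])*[3.3,2.8] for p in pts]).astype(np.int32)
        cv2.polylines(im,[q],False,col,1)
cv2.imwrite("pics/o.png",np.hstack(big))
E
```

```text
bay end [ 424.  -178.9   58. ]
housing end [ 495.8 -356.    62. ] [ 500.9 -367.3    0. ]
```

View pics/o.png

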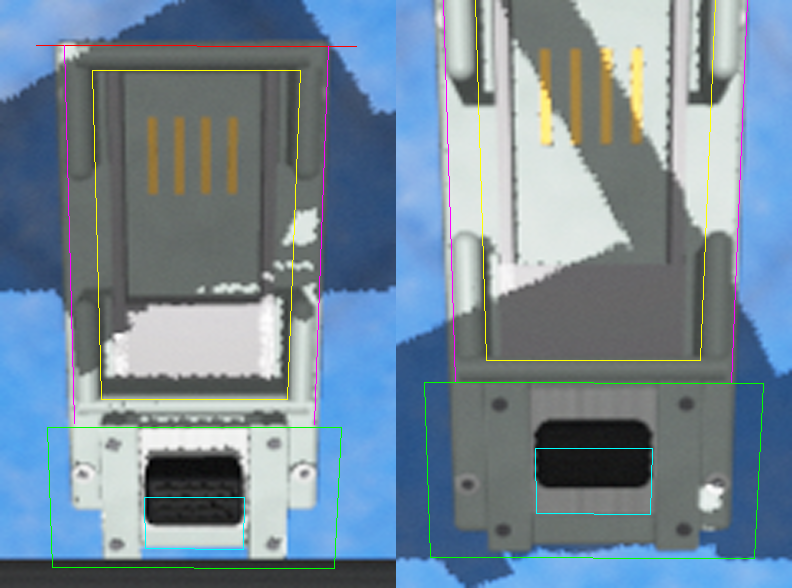

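```bash
python3 - <<'E'
from h import *
import pickle
np.set_printoptions(precision=1,suppress=True)
r.movep([430,-150,330],down(112));r.movep([430,60,330],down(112))
vs=[]
R=down(26)
for i,c in enumerate([(470,215),(540,300),(540,215)]):
    r.movep(np.r_[np.array(c)-67*R[:2,0],260],R);p=imaging.camera("wrist");save(p,f"p{i}.png");d={}
    for n in ["battery_pack","pack_toe","pack_contacts","pack_centre"]:
        l=spotter.landmark_of(p,n); d[n]=l[0]["at"] if l else None; print(i,n,[(x["at"],round(x["confidence"],2)) for x in l[:2]])
    vs.append((p,d))
for n in vs[0][1]:
    q=[(v[0],v[1][n]) for v in vs if v[1][n] is not None]
    if len(q)>1: print(n,*tri(*q))
pickle.dump([{k:np.array(v[0][k]) for k in("pixels","mtx","cam_to_world")} for v in vs],open("p.pkl","wb"))
cv2.imwrite("pics/pp.png",np.hstack([v[0]["pixels"][:280,80:480,::-1] for v in vs[:2]]))
print(r.current_clock())
E
```

```text
0 battery_pack [([286.7, 52.3], 0.71)]
0 pack_toe [([247.8, 37.2], 0.7)]
0 pack_contacts [([285.1, 59.4], 0.85)]
0 pack_centre []
1 battery_pack [([327.7, 150.0], 0.97)]
1 pack_toe [([300.6, 152.1], 0.94)]
1 pack_contacts []
1 pack_centre [([299.8, 150.4], 0.96)]
2 battery_pack [([257.3, 115.6], 0.92)]
2 pack_toe [([213.3, 113.4], 0.8), ([554.7, 180.8], 0.48)]
2 pack_contacts [([258.4, 114.0], 0.71), ([319.8, 269.0], 0.65)]
2 pack_centre [([226.3, 115.1], 0.89)]
battery_pack [544.2 239.3  53.2] [np.float64(0.4305497299727944), np.float64(0.3419985759201021), np.float64(0.2833776857482506)]
pack_toe [529.  271.3 112.8] [np.float64(0.6182749449807015), np.float64(1.6356829468784442), np.float64(1.5746639521458496)]
pack_contacts [546.7 241.5   3.5] [np.float64(0.7391939887439574), np.float64(0.7391939887440544)]
pack_centre [530.2 268.2  63.5] [np.float64(0.17121870521781857), np.float64(0.17121870521767313)]
10.3167
```

View pics/pp.png

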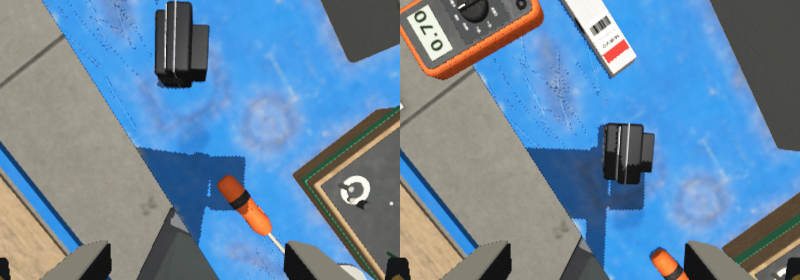

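```bash
cat >> h.py <<'E'
def rotz(a): c,s=np.cos(a),np.sin(a);return np.array([[c,-s,0],[s,c,0],[0,0,1.]])
def pack_tool(Rp,a,gx=0,gz=33):
    """tool pose gripping pack: returns R (cols) and offset of TCP from pack origin, pack rotation Rp; a = tilt deg"""
    c,s=np.cos(np.radians(a)),np.sin(np.radians(a))
    # pack frame: tool z = -z c - x s ; tool x = x c - z s ; tool y = z cross x
    tz=np.array([-s,0,-c]);tx=np.array([c,0,-s]);ty=np.cross(tz,tx)
    Rt=np.c_[tx,ty,tz];return Rp@Rt, Rp@(np.array([gx,0,gz])+19*tz)
def stand(h):
    h=np.radians(h);z=np.array([np.cos(h),np.sin(h),0]);x=np.array([0,0,1.]);return np.c_[x,np.cross(z,x),z]
E
python3 - <<'E'
from h import *
from scipy.optimize import minimize
np.set_printoptions(precision=1,suppress=True)
R=down(26);obs=[]
def shoot(c):
    r.movep(np.r_[np.array(c)-67*R[:2,0],260],R);p=imaging.camera("wrist")
    m=spotter.masks_of(p,"battery_pack");print([(x["confidence"],x["pixels"].sum()) for x in m[:2]]);obs.append((p,m[0]["pixels"]))
shoot((545,215));shoot((545,300));shoot((600,255))
boxes=[(-58,36,-28,28,16,50),(36,58,-28,28,16,38),(-58,24,-20,20,0,16)]
def render(p,v):
    M=np.zeros((420*4,560*4),np.uint8);Rp=stand(v[2]);o=np.array([v[0],v[1],58])
    for b in boxes:
        pts=np.array([proj(p,o+Rp@[x,y,z]) for x in b[:2] for y in b[2:4] for z in b[4:]])*4+1.5
        cv2.fillConvexPoly(M,cv2.convexHull(pts.astype(np.float32)).astype(np.int32),1)
    return M
up=[cv2.resize(m.astype(np.uint8),None,fx=4,fy=4,interpolation=cv2.INTER_NEAREST) for _,m in obs]
def cost(v): return np.mean([1-(A&u).sum()/(A|u).sum() for (p,_),u in zip(obs,up) for A in [render(p,v)]])
for h0 in (116,122,110):
    s=minimize(cost,[543,241,h0],method="Nelder-Mead",options=dict(initial_simplex=np.array([543,241,h0])+np.array([[0,0,0],[5,0,0],[0,5,0],[0,0,5]]),xatol=.05,fatol=1e-4));print(s.x,s.fun)
for i,((p,m),) in enumerate(zip(obs)):
    im=p["pixels"][:,:,::-1].copy();A=cv2.resize(render(p,s.x),(560,420),interpolation=cv2.INTER_NEAREST)
    cv2.drawContours(im,cv2.findContours(A,0,2)[0],-1,(0,255,255),1);cv2.drawContours(im,cv2.findContours(m.astype(np.uint8),0,2)[0],-1,(0,0,255),1);save(p,f"q{i}.png");cv2.imwrite(f"pics/qo{i}.png",im)
cv2.imwrite("pics/qo.png",np.hstack([cv2.resize(cv2.imread(f"pics/qo{i}.png")[40:250,180:380],None,fx=1.9,fy=1.9) for i in(0,1)]))
o=np.array([s.x[0],s.x[1],58])
Rd=rotz(np.radians(-68.2));od=np.array([450.5,-243.8,12])
for a in (0,10,20,30):
    Rt,d=pack_tool(stand(s.x[2]),a);print(a,"grasp",o+d,planner.solve_ik(o+d,Rt),"pre",planner.solve_ik(o+d-120*Rt[:,2],Rt))
    Rt,d=pack_tool(Rd,a);print("   dock",planner.solve_ik(od+d,Rt),planner.solve_ik(od+d+[0,0,150],Rt))
print(r.current_clock())
E
```

```text
[(0.83, np.int64(3055))]
[(0.69, np.int64(2785))]
[(0.71, np.int64(2885))]
[544.  238.1 113.2] 0.05145682462808147
[544.1 237.9 112.8] 0.051449854332247434
[544.4 238.3 114.2] 0.0534741615007589
0 grasp [538.7 251.   58. ] [  53.    65.2   66.6  -69.8  111.1 -134.4] pre [  60.8   74.1   50.   -67.4  119.6 -139.8]
   dock [-34.2   4.6 109.5  -0.   65.9 124. ] [-34.2  -4.8 102.3  -0.   82.6 124. ]
10 grasp [538.5 251.3  54.7] [  52.6   57.6   71.3  -63.6  104.8 -135.1] pre [  60.4   64.1   57.   -60.5  114.1 -139.2]
   dock [-37.7  12.2 101.7   5.2  74.8 118.7] [-37.7   3.1  95.    5.1  90.6 120.1]
20 grasp [538.2 252.1  51.5] [  51.5   50.1   75.8  -57.6   98.5 -136.7] pre [  59.1   54.2   63.6  -54.3  108.4 -139.9]
   dock [-40.6  20.5  93.6   9.2  83.9 115.2] [-40.6  11.3  87.7   9.2  98.7 117.6]
30 grasp [537.6 253.4  48.5] [  49.5   42.7   80.2  -51.6   92.3 -139.4] pre [  56.8   44.7   69.6  -48.4  102.8 -141.9]
   dock [-42.9  29.1  85.3  12.4  93.  113. ] [-42.9  19.7  80.6  12.9 106.8 116.1]
11.6833
```

View pics/qo.png

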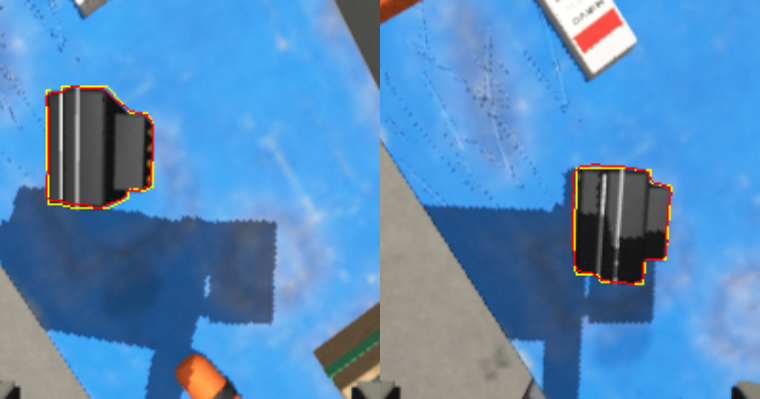

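```bash
cat >> h.py <<'E'
OP=np.array([544.1,238.0,58.]);HP=113.0;OD=np.array([450.5,-243.8,12.]);HD=-68.2
F=np.diag([-1.,-1,1])
def gpose(a=30): Rt,d=pack_tool(stand(HP),a);return OP+d,Rt@F
def dpose(dx=0,dy=0,dz=0,a=30,h=HD):
    Rd=rotz(np.radians(h));Rt,d=pack_tool(Rd,a);return OD+d+Rd@np.array([dx,dy,dz]),Rt@F
E
python3 - <<'E'
from h import *
np.set_printoptions(precision=1,suppress=True)
for a in (30,20):
    P,R=gpose(a)
    for b,u in ((0,0),(120,0),(120,200),(0,250)): print(a,"g",b,u,P-b*R[:,2]+[0,0,u],planner.solve_ik(P-b*R[:,2]+[0,0,u],R))
    for u in (0,60,150,250): P2,R2=dpose(0,0,u,a);print("d",u,P2,planner.solve_ik(P2,R2))
    print("wp",planner.solve_ik([430,60,340],R2))
P,R=gpose()
print("now",r.current_q(),r.current_opening())
r.grip(93);r.movep(P-120*R[:,2]+[0,0,200],R);r.line_to(P-120*R[:,2]);print(r.current_q(),r.current_position()-(P-120*R[:,2]))
p=imaging.camera("scene");save(p,"s2.png")
cv2.imwrite("pics/s2c.png",cv2.resize(np.array(p["pixels"])[150:350,80:340,::-1],None,fx=3,fy=3))
print(r.current_clock(),r.current_contact_force())
E
```

```text
30 g 0 0 [537.6 253.2  48.5] [ 49.2  43.4  79.1 -51.1  93.1  40.7]
30 g 120 0 [497.  348.9 108.5] [ 56.5  45.6  68.1 -48.  103.7  38.2]
30 g 120 200 [497.  348.9 308.5] [ 56.5  33.5  63.5 -52.5 114.4  24.6]
30 g 0 250 [537.6 253.2 298.5] [ 49.2  25.   76.  -54.  106.3  23.4]
d 0 [ 447.  -235.    28.5] [-42.9  29.1  85.3  12.4  93.  -67. ]
d 60 [ 447.  -235.    88.5] [-42.9  24.8  84.2  12.5  98.4 -65.9]
d 150 [ 447.  -235.   178.5] [-42.9  19.7  80.6  12.9 106.8 -63.9]
d 250 [ 447.  -235.   278.5] [-42.9  16.6  73.9  13.8 116.4 -61.5]
wp [-18.7  -7.1  92.6  24.4 113.1 -34.5]
20 g 0 0 [538.2 251.9  51.5] [ 51.2  50.8  74.7 -57.1  99.4  43.3]
20 g 120 0 [494.1 355.7  92.5] [ 58.7  55.2  61.9 -54.  109.4  40. ]
20 g 120 200 [494.1 355.7 292.5] [ 58.7  40.5  61.7 -59.5 117.6  26.4]
20 g 0 250 [538.2 251.9 301.5] [ 51.2  30.   75.5 -61.6 109.7  25.6]
d 0 [ 448.1 -237.8   27.1] [-40.6  20.5  93.6   9.2  83.9 -64.8]
d 60 [ 448.1 -237.8   87.1] [-40.6  16.1  92.    9.1  89.7 -63.9]
d 150 [ 448.1 -237.8  177.1] [-40.6  11.3  87.7   9.2  98.7 -62.4]
d 250 [ 448.1 -237.8  277.1] [-40.6   8.6  80.4   9.6 108.7 -60.7]
wp [-13.2 -12.1  94.2  17.2 109.  -31. ]
now [17.6  4.3 84.3  0.  91.4 81.7] 93.18197522452901
[ 56.5  45.5  68.  -48.  103.7  38.2] [0.4 0.6 1.3]
14.375 [ 0.3 -0.1  0.7]
```

View pics/s2c.png

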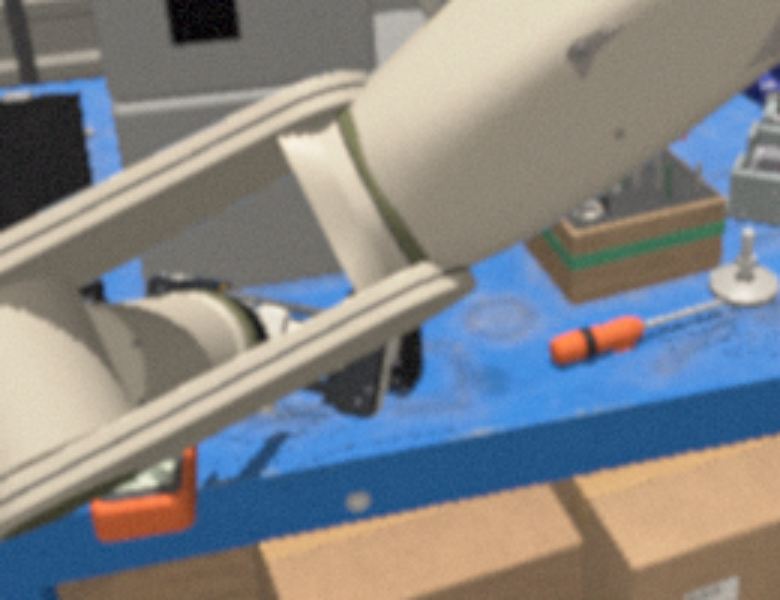

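```bash
python3 - <<'E'
from h import *
np.set_printoptions(precision=1,suppress=True)
P,R=gpose()
for b in (60,25,0):
    r.line_to(P-b*R[:,2],rate=90);f=np.array(r.current_contact_force());print(b,f,r.current_position()-(P-b*R[:,2]))
    if np.linalg.norm(f)>8: raise SystemExit("contact")
r.grip(40,force=12);print("open",r.current_opening(),r.current_contact_force());r.grip(40,force=50)
print("open",r.current_opening(),r.current_contact_force(),r.current_position()-P)
r.line_to(np.array(r.current_position())+[0,0,30],rate=60);print(r.current_contact_force(),r.current_opening())
p=imaging.camera("scene");l=spotter.landmark_of(p,"pack_toe");print(r.current_clock())
E
```

```text
60 [ 0.7 -0.5 -0. ] [0.1 0.2 0.3]
25 [ 0.3 -0.1 -0.1] [-0.1 -0.7 -0.3]
0 [ 0.2 -0.6 -0.1] [-0.2 -0.9 -0.5]
open 55.96656144153544 [-4.2 -0.9  2.6]
open 55.819935445373964 [-6.2 -0.   4.7] [-0.4 -0.1  0.2]
[ 0.2  0.3 -5.1] 56.1218427090757
17.8
```

```bash
python3 - <<'E'
from h import *
np.set_printoptions(precision=1,suppress=True)
P,R=gpose()
r.line_to(P+[0,0,250],rate=200);print(r.current_contact_force(),r.current_opening())
P2,R2=dpose(0,0,150)
r.movep([430,60,340],R2);print(r.current_clock(),r.current_contact_force(),r.current_opening())
r.movep(P2,R2);r.wait(.3);print(r.current_clock(),r.current_position()-P2,np.array(r.current_contact_force()),r.current_opening())
p=imaging.camera("wrist");save(p,"w1.png");s=imaging.camera("scene");save(s,"s3.png")
cv2.imwrite("pics/c3.png",np.hstack([p["pixels"][:,60:500,::-1],cv2.resize(s["pixels"][110:260,270:400,::-1],(364,420))]))
for n in ("bay_floor","pack_toe","pack_contacts","pack_centre","battery_pack","charging_dock"):
    print(n,[(x["at"],round(x["confidence"],2)) for x in spotter.landmark_of(p,n)[:2]])
Rd=rotz(np.radians(HD))
for k in ([58,0,38],[0,0,33],[0,0,0]): print("exp",k,proj(p,OD+[0,0,150]+Rd@k))
print("exp bay",proj(p,OD))
E
```

```text
[-0.2 -0.6 -6.1] 56.14239126815261
20.4417 [ 0.1 -0.6 -5.5] 55.617099397701246
22.0167 [0.4 0.4 0.7] [-0.2  0.4 -6.3] 55.56189969501514
bay_floor []
pack_toe []
pack_contacts []
pack_centre [([279.8, 269.3], 0.96)]
battery_pack [([275.4, 277.1], 0.88)]
charging_dock []
exp [58, 0, 38] [274.2 410.3]
exp [0, 0, 33] [274.7 271.3]
exp [0, 0, 0] [275. 277.]
exp bay [275.8 289.1]
```

View pics/c3.png

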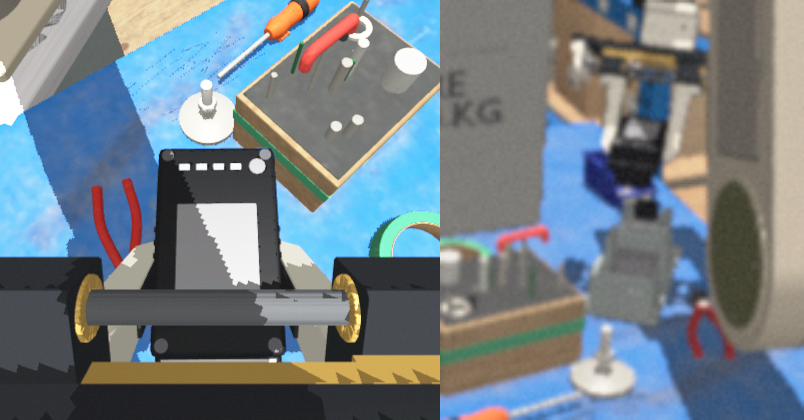

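```bash
python3 - <<'E'
from h import *
np.set_printoptions(precision=1,suppress=True)
p=imaging.camera("wrist");im=np.array(p["pixels"])
Pn,Rn=np.array(r.current_position()),np.array(r.current_eef_rot())
Rt,d=pack_tool(np.eye(3),30);Rt=Rt@F   # tool in pack frame
Rp=Rn@Rt.T; op=Pn-Rp@d
for k in ([-58,-28,50],[-58,28,50],[36,-28,50],[36,28,50],[36,0,50],[58,28,38],[-58,0,50]): print(k,proj(p,op+Rp@k))
m=spotter.masks_of(p,"battery_pack")[0]["pixels"]
def render(dx,dz,al,dy=0,yaw=0):
    M=np.zeros((420,560),np.uint8);c,s=np.cos(np.radians(al)),np.sin(np.radians(al))
    A=np.array([[c,0,s],[0,1,0],[-s,0,c]])@rotz(np.radians(yaw))
    for b in [(-58,36,-28,28,16,50),(36,58,-28,28,16,38),(-58,24,-20,20,0,16)]:
        q=np.array([proj(p,op+Rp@(A@(np.array([x,y,z])-[0,0,33])+[dx,dy,33+dz])) for x in b[:2] for y in b[2:4] for z in b[4:]])
        cv2.fillConvexPoly(M,cv2.convexHull(q.astype(np.float32)).astype(np.int32),1)
    return M
ys,xs=np.nonzero(m);print("mask rows",ys.min(),ys.max())
for row in (155,180,220,260):print(row,"mask",np.nonzero(m[row])[0][[0,-1]],"model",np.nonzero(render(0,0,0)[row])[0][[0,-1]])
print("model top",np.nonzero(render(0,0,0))[0].min(), [np.nonzero(render(dx,dz,al))[0].min() for dx,dz,al in((3,0,0),(0,3,0),(0,0,3))])
print(r.current_clock())
v=im[300:400,60:500][:,:,::-1]
c=im[140:165,200:350][:,:,::-1]
cv2.imwrite("pics/c4.png",np.vstack([cv2.resize(c,(750,125)),cv2.resize(im[330:390,200:350][:,:,::-1],(750,300))]))
E
```

```text
[-58, -28, 50] [217.3 144.5]
[-58, 28, 50] [334.2 144.6]
[36, -28, 50] [205.6 357.2]
[36, 28, 50] [345.4 357.2]
[36, 0, 50] [275.5 357.2]
[58, 28, 38] [342.7 410.1]
[-58, 0, 50] [275.8 144.5]
mask rows 147 360
155 mask [219 334] model [216 335]
180 mask [218 335] model [215 336]
220 mask [216 337] model [213 338]
260 mask [213 340] model [210 340]
model top 144 [np.int64(150), np.int64(141), np.int64(143)]
22.5167
```

View pics/c4.png

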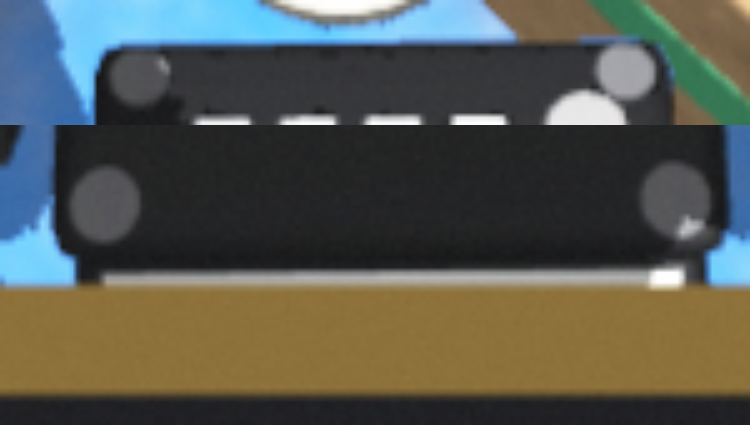

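```bash
cat > low.py <<'E'
from h import *
import sys
np.set_printoptions(precision=1,suppress=True)
dx,dy,h=map(float,sys.argv[1:4]);zs=[float(z) for z in sys.argv[4].split(",")];lim=float(sys.argv[5])
Rd=rotz(np.radians(HD));f0=np.array([0,0,-5.9])
for z in zs:
    P,R=dpose(dx,dy,z,h=h);r.line_to(P,R,rate=120 if z>45 else 40)
    f=Rd.T@(np.array(r.current_contact_force())-f0);print(z,"f",f,"m",Rd.T@np.array(r.current_ft_torque()),"err",Rd.T@(r.current_position()-P),"op",r.current_opening())
    if np.linalg.norm(f)>lim: print("STOP");break
print(r.current_clock())
E
python3 low.py -0.7 -0.4 -68.2 60,40,32,28,24,20,16,12,8,4,1 10
```

```text
60.0 f [0.3 0.1 0.9] m [ 0.1 -0.7 -0. ] err [0.5 0.3 0.8] op 55.87621702916176
40.0 f [0.  0.3 1.5] m [ 0.1 -0.8 -0. ] err [-0.1 -0.  -0.1] op 55.750468254739275
32.0 f [-0.4 -0.4  0.8] m [ 0.1 -0.7 -0. ] err [-0.3 -0.1 -0.4] op 55.694480132014036
28.0 f [-0.5  0.6  0.7] m [ 0.1 -0.8 -0. ] err [-0.2 -0.1 -0.3] op 55.276275189231185
24.0 f [ 0.  -0.1  1.5] m [ 0.1 -0.8 -0. ] err [-0.3 -0.1 -0.3] op 55.68138340802372
20.0 f [-0.2  0.9  1.5] m [ 0.1 -0.8 -0. ] err [-0.3 -0.1 -0.3] op 55.603922367449435
16.0 f [-0.2  0.1  1. ] m [ 0.1 -0.7  0.1] err [-0.2 -0.1 -0.3] op 55.48530509907561
12.0 f [ 0.5 -0.5  0.4] m [ 0.1 -0.8  0. ] err [-0.3 -0.1 -0.3] op 55.97507887057488
8.0 f [-0.3 -0.4  1.1] m [ 0.1 -0.7  0. ] err [-0.3 -0.1 -0.3] op 55.637615779820734
4.0 f [ 0.4  0.7 -0.1] m [ 0.1 -0.8  0. ] err [-0.2 -0.1 -0.3] op 55.53981158726414
1.0 f [ 1.1 -2.2 -1.2] m [-0.3 -1.   0.2] err [ 0.1 -0.4 -0.3] op 55.55125902414375
26.4167
```

```bash
python3 low.py -0.7 -0.4 -68.2 0,-1,-2,-3 9
```

```text
0.0 f [ 1.2 -4.2  0.9] m [-0.7 -0.9  0.4] err [ 0.1 -0.4  0.1] op 55.92737726150236
-1.0 f [ 0.7 -5.6  6.5] m [-0.9 -0.4  0.5] err [ 0.2 -0.3  0.7] op 56.01337146430407
-2.0 f [-0.8 -6.9 13.9] m [-1.4  0.2  0.6] err [ 0.2 -0.3  1.7] op 55.652992169647824
STOP
27.1667
```

```bash
python3 - <<'E'
from h import *
np.set_printoptions(precision=1,suppress=True)
Rd=rotz(np.radians(HD))
r.grip(66,force=20);print(r.current_opening(),Rd.T@np.array(r.current_contact_force()))
P=np.array(r.current_position());R=np.array(r.current_eef_rot())
r.line_to(P-90*R[:,2],rate=90);print(Rd.T@np.array(r.current_contact_force()))
r.line_to(P-90*R[:,2]+[0,0,60],rate=150)
# camera above the dock, tool down as before
R=down(112);vs=[]
for i,(c,z) in enumerate([((430,-200),220),((470,-270),220)]):
    r.movep(np.r_[np.array(c)-67*R[:2,0],z],R);p=imaging.camera("wrist");save(p,f"e{i}.png");d={}
    for n in ["pack_toe","pack_centre","lock_grip"]:
        l=spotter.landmark_of(p,n); d[n]=l[0]["at"] if l else None;
    vs.append((p,d))
    for k in ([-58,-28,50],[-58,28,50],[36,-28,50],[36,28,50]): print(i,k,proj(p,OD+Rd@k))
for n in d:
    q=[(v[0],v[1][n]) for v in vs if v[1][n] is not None];print(n,[Rd.T@(atz(*x,{"pack_toe":50,"pack_centre":62,"lock_grip":72}[n])-OD) for x in q])
    if len(q)>1: X,e=tri(*q);print(n,Rd.T@(X-OD),np.array(e))
im=np.hstack([cv2.resize(v[0]["pixels"][y0:y0+200,210:350,::-1],(400,571)) for v,y0 in zip(vs,(80,20))]);cv2.imwrite("pics/e.png",im)
print(r.current_clock())
E
```

```text
66.1492376865041 [-0.9  0.6  0.2]
[ 0.8  0.  -0.2]
0 [-58, -28, 50] [250.2 118.5]
0 [-58, 28, 50] [309.7 118.8]
0 [36, -28, 50] [251.7 215.1]
0 [36, 28, 50] [307.1 215.4]
1 [-58, -28, 50] [236.1  22.9]
1 [-58, 28, 50] [299.6  23. ]
1 [36, -28, 50] [238.9 132.5]
1 [36, 28, 50] [297.9 132.6]
pack_toe [array([55.1,  1.9, 38. ]), array([57.4,  3.6, 38. ])]
pack_toe [58.3  2.7 27.6] [0.7 0.7]
pack_centre [array([-0.8,  2.9, 50. ]), array([ 0.8,  3. , 50. ])]
pack_centre [ 0.1  2.9 43.5] [0. 0.]
lock_grip [array([88.9,  0.7, 60. ]), array([88.,  2., 60.])]
lock_grip [87.6  1.4 62.8] [0.7 0.7]
30.8333
```

View pics/e.png

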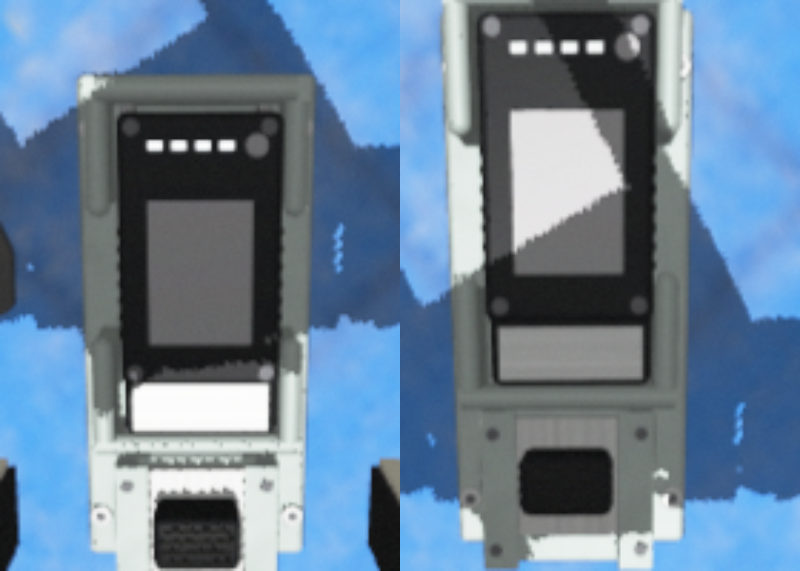

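```bash
cat > push.py <<'E'
from h import *
np.set_printoptions(precision=1,suppress=True)
Rd=rotz(np.radians(HD));R=down(HD+180);O=np.array([*OD[:2],0])
W=lambda x,z: O+Rd@np.array([x,0,z])
r.grip(0,force=20);r.movep(W(126,130),R);r.line_to(W(126,68),rate=120);F0=np.array(r.current_contact_force());print("f0",F0,r.current_opening())
for x in [112,106,100,95,90,86,83,81,80,79,78,77,76,75,74,73]:
    r.line_to(W(x,68),rate=50);f=Rd.T@(np.array(r.current_contact_force())-F0);q=Rd.T@(np.array(r.current_position())-O);print(x,f,q)
    if abs(f[0])>14 or np.linalg.norm(f)>20: print("STOP");break
print(r.current_clock())
E
python3 push.py
```

```text
f0 [-1.  -0.8  1.3] 0.23718844954517024
112 [-0.2  0.4 -1.8] [111.8   0.2  68.4]
106 [-0.3  1.  -1.4] [105.8   0.   68.1]
100 [ 0.6  0.6 -0.6] [99.6  0.  67.9]
95 [ 0.   1.8 -0.9] [94.5 -0.  67.9]
90 [-0.4  0.5 -1.8] [89.5  0.  68. ]
86 [-0.5  0.9 -1. ] [85.6  0.  68. ]
83 [-0.8  1.1 -1.2] [82.8 -0.  68. ]
81 [ 0.4  1.9 -1.3] [80.9 -0.  68. ]
80 [ 1.4  1.1 -1.1] [80. -0. 68.]
79 [ 1.8  1.1 -0.4] [79. -0. 68.]
78 [ 1.3 -0.   0.1] [77.9 -0.  68. ]
77 [ 3.6  0.1 -2.4] [77.2 -0.  68.1]
76 [ 8.3  1.  -4.7] [77.1 -0.  68.1]
75 [12.6  0.9 -8.1] [77.  -0.  68.2]
74 [ 16.5   2.1 -10.9] [76.9 -0.  68.3]
STOP
37.05
```

```bash
python3 - <<'E'
from h import *
np.set_printoptions(precision=1,suppress=True)
Rd=rotz(np.radians(HD));R=down(HD+180);O=np.array([*OD[:2],0])
W=lambda x,z: O+Rd@np.array([x,0,z])
r.line_to(W(90,68),rate=80);r.line_to(W(90,130),rate=150)
R=down(112);r.movep(np.r_[np.array((470,-270))-67*R[:2,0],220],R);p=imaging.camera("wrist")
print([(Rd.T@(atz(p,x["at"],72)-O),x["confidence"]) for x in spotter.landmark_of(p,"lock_grip")],[(Rd.T@(atz(p,x["at"],62)-O),x["confidence"]) for x in spotter.landmark_of(p,"pack_centre")])
for k in ([50,0,82],[70,0,82],[40,0,58],[36,0,62]): print(k,proj(p,O+Rd@k))
cv2.imwrite("pics/f.png",cv2.resize(p["pixels"][20:220,210:350,::-1],(400,571)));print(r.current_clock(),r.current_contact_force())
E
```

```text
[(array([56.9,  0.6, 72. ]), 0.79)] [(array([ 1.2,  1.6, 62. ]), 0.56)]
[50, 0, 82] [266.8 148.6]
[70, 0, 82] [266.9 170.7]
[40, 0, 58] [267.5 136.7]
[36, 0, 62] [267.4 132.5]
38.5667 [-0.1 -0.3  0.6]
```

View pics/f.png

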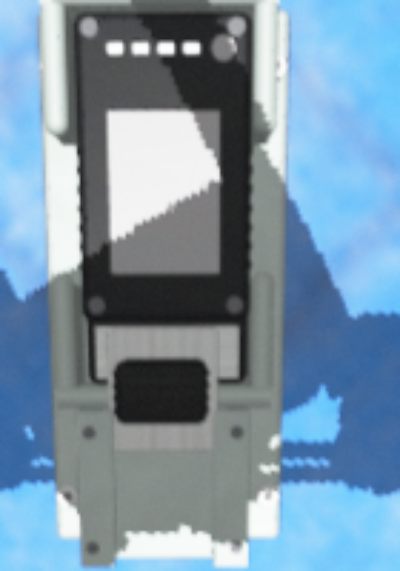

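```bash
python3 -c "
from h import *
r.wait(.3);print(r.current_contact_force(),r.current_clock());r.finish_job()"
```

```text
[-0.53954161  0.022291   -0.52385973] 38.8667
the job is handed in; nothing more can be done
```

I handed the job in at about 39 s of the 61 s. The pack is in the charging dock with its contact face down and the shoulder towards the lock, and the slide lock is pushed forward to a firm stop. No verdict is reported.

I gripped the pack by its flanks, laid it into the bay and let go. I then pushed the lock with closed fingers.

**Pack:** on lowering, it met the floor within about 1 mm of the expected full depth. After release, the wrist camera showed its edges within about 1 px of where a home pack should be.

**Lock:** the fingers stopped at dock x ≈ 77 mm (expected 77.5) with the push force rising to about 16 N against the roughly 3 N it takes to slide. The last picture shows the bolt over the shoulder.

**Robot:** it was clear of everything, and the contact force read about zero.

**Checks that disagreed:**
- **Lock position:** the lock seemed to start about 8 mm forward, still inside the 16 mm allowed. At the end, its grip block looked 2–3 mm further towards the bay than my dock estimate predicted. I put both down to a dock estimate 1–2 mm off along its length, plus some real forward travel at the start.
- **Sideways position:** the landmark network put the pack's centre 1.6–3 mm off sideways and its toe 2–4 mm off, while the edges showed it centred.
- **Push force:** while the lock slid, the force read only 0–2 N instead of 3 N.
- **Bystanders:** I avoided the other things on the bench but did not re-measure their positions afterwards.

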